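# Dish into the incubator with a blind latch

### The job

Put the small lidded dish into the bench incubator: open its sloping hatch right up to its stop, set the dish down flat on the tray beside the amber jar, not dropping it, and leave the hatch standing fully open for the rest of the batch. Nobody can see from the round knob whether the hatch is latched: try lifting it by the knob, and if it holds, turn the knob a quarter turn and try again. Keep the dish upright, and do not shift or upset the jar inside, nor the white jar and the wash bottle on the bench.

Things in the scene. Friction and masses are not known exactly. Their poses are not given: they have to be found in the camera images.
- incubator: white steel bench incubator, 270 deep x 300 wide x 184 high, fixed to the bench, its front to the robot's right. Origin: centre of its underside; x from its front to its back, z up. Its chamber is open above, under the hatch: x = -123 to 45, y = -138 to 138; front wall 82 high, side walls follow the hatch's slope, behind x = 45 the heater housing, 182 high with a flat top
- tray (a point): centre of the aluminium tray in the chamber, on its top face, 33 above the bench, at (-45, 0, 33) in the incubator's frame and with its axes. The tray reaches 76 to front and back and 131 to each side. An amber jar already stands near its +y end
- hatch_hinge (a point): middle of the hatch's hinge axis, which runs along the incubator's y at the upper, back edge of the hatch; at (37.5, 0, 184) in the incubator's frame; axes as the incubator's
- hatch (a joint): opening angle of the hatch, rad: 0 shut, 1.9 fully open, at its stop. Shut, it slopes down 30 degrees (0.524 rad) to the front; opening lifts the front edge up and back. Friction hinges hold it wherever it is let go. Lifting it by the knob takes 7 to 10 N; when latched it gives only 2 to 5 mm at the knob, then stops hard
- knob_foot (a point): where the latch knob's axis meets the hatch's outer face, 157 from the hinge axis; moves with the hatch but does not turn with the knob; z points out along the knob's axis, x up the slope to the hinge. Knob: black, round, fluted, diameter 42, grip from 9 to 37 above the face, neck diameter 20
- hatch_edge (a point): middle of the front (free) edge of the hatch, a panel 192 long from the hinge axis to this edge, 284 wide, 14 thick, 0.4 kg, with a window; its middle plane passes through the hinge axis. x points up the slope to the hinge, z out of the outer face
- dish_mid (a point): centre of the small round lidded dish to be put away: diameter 55, height 26, 70 g, glass below and plain grey lid; this point is half-way up, 13 above its foot, z along its axis
- dish: the same dish; origin at the centre of its foot
- jar_in: amber jar with white cap in the chamber, diameter 46, height 52; origin at the centre of its foot; to stay where it is
- jar: white screw jar on the bench, diameter 72, height 85; origin at the centre of its foot; it and the dish may have changed places
- wash_bottle: white wash bottle, diameter 70, height 200; origin at the centre of its foot
- latch_shaft (a point): inner end of the knob's shaft, 37 below knob_foot on the same axis, same axes. The knob turns without stops against slight friction (0.1 N m) and carries a tongue here, out of sight while shut, that holds the hatch when it points within about 40 degrees of the front edge: when it holds, a quarter turn either way frees it; when free, turning may latch it
Not all that is in view belongs to the job. Leave any purple look-alike of the dish alone.

How it is judged:
By the outcome, as a careful person would: the job done as asked, in the order asked, and still so for the second after the job is handed in, with the robot touching nothing.
It also fails if it takes over 72 s, if anything falls off the work surface, if the arm or the gripper's body presses on something with over 40 N, if the wrist force passes 120 N, or if a joint passes its speed limit or range.

### The arm

A 7-joint arm with a two-finger parallel gripper is mounted at the origin on the work surface. World frame = base frame: x ahead of the robot, y to its left, z up, the work surface at z = 0. Lengths are in m, angles in degrees, forces in N, time in s.
With the tool pointing down it reaches from about 0.425 to 0.875 m from the base axis. Payload 4.7 kg.
Tool frame: the origin (TCP) lies between the finger pads; the fingertips stand 8 mm ahead of it and the grasp point (between the pads) lies 11 mm behind it; z points along the fingers, y is the line along which they close (so a half turn about z gives the same grasp; the last joint's range is limited). The gripper opens to 87 mm and grips with 3 to 60 N. Pads are 19 mm wide; open, the fingers measure 117 mm over their backs; the gripper's body (75 mm by 190 mm) begins 51 mm behind the grasp point.
Start: joints at [-70.755, 18.392, -4.016, 83.108, 1.295, 78.541, -3.26], TCP at [0.206, 0.617, 0.231] pointing down, gripper open.
Joint ranges: [-163.93, 163.93], [-17.29, 119.83], [-79.2, 71.16], [3.27, 140.29], [-89.18, 269.18], [5.43, 117.66], [-154.24, 154.24]. Speed limits (degrees/s): [147.25, 147.25, 180, 180, 180, 180, 180].

### API

Orientations are given as [roll, pitch, yaw] about the fixed x, y, z axes, in that order (R = Rz(yaw) Ry(pitch) Rx(roll)).
In Python, from cell import env, viewer gives the robot as it stands. The module is installed in compiled form; this text tells all that it offers.
- The arm moves only by the tool arm_command, never from a script. Its argument "series" is a list of rows, each a list of 2 entries, a list of its own where there are three numbers: the shift along the tool's x, y, z in mm, then the turn about the tool's z in rad. A call has exactly 5 rows; each row is the pose to reach, as a shift and turn from the pose commanded when the call began, along the tool's axes at that moment; what a row does not reach only later rows make up. A row lasts 1/10 s, in which the tool goes at most 50 mm and 8.59 degrees, less where a joint would pass 70% of its speed; a pose out of reach is approached as far as the arm can. A call with a gripper value outside its range is refused whole. "grip" is the gripper command: -1 is fully open, 1 is shut, values between are in proportion, set as the call begins (left out, the last holds). The fingers move at their own pace and stop on an object; "grip_force" is the grip in N (left out, the last holds). Time passes only in rows, so rows that repeat a pose let the fingers close, or fill a call up. It gives the time, the measured TCP pose, the force, the opening and the grip force at its end, in the units of the state.
- env.get_obs(): the state, without advancing time (a new reading comes with each control period).
- viewer.read_camera(name): name is "side" or "top" or "wrist"; returns (picture, depth): 420x560x3 uint8, blue, green, red; 420x560 float32, m along the optical axis (not along the pixel's ray), 0 where there is no reading.
- viewer.calibration(name): a dict with "K" (3x3 intrinsics, pixels), "T" (4x4, takes a point from camera to world coordinates); the wrist camera has in their place "hand_eye" (4x4, takes a point from camera to tool coordinates, whose origin is the TCP and whose axes are the flange's). Camera axes: x right, y up, looking along -z (the intrinsics and any distortion apply to the point x, -y, -z); pixel columns grow to the right and rows downward; lengths in m; the calibration is good to about 2 mm. A picture is of the moment at which its call begins: read the wrist's pose just before it. calibration takes no time and is no camera call.
- env.sign_off(): hands the job in; it is judged then, once.
The state is a dict: "time_s": time; "qpos": joint angles; "joint_velocities": joint speeds; "effort": joint torques, N m; "tool_pos": TCP position; "tool_rot": TCP orientation; "force": force on the tool from outside, world axes, zero at the start; "wrist_torque": the same for the moment, N m; "grip_width": finger opening in m; "grasp_force": force on a finger pad.
Only numpy, scipy, OpenCV 4.12 (cv2) and the standard library are available. Lean on these libraries where they do the work, as an engineer would, in place of code of your own. Each camera call takes 0.05 s, during which the arm holds its last target. There are 200 camera calls.

## Working session

There is one attempt and no reset: what is moved stays moved. The work goes in short steps, Python scripts to look and compute and a tool call to move; the robot and the scene stay as the last step left them, time stands still between calls to the robot, and variables do not carry over. Pictures are saved under pics/ and viewed, at most 10 in all, crops included, and the job is handed in when it is done.

Besides the shell and the picture viewer there is one more tool, called as name(argument=value, ...), one argument or row to a line, values as JSON. arm_command: Moves the arm, as the interface text tells. Its arguments: {"type":"object","properties":{"series":{"type":"array"},"grip":{"type":"number"},"grip_force":{"type":"number"}},"required":["series"]}

```bash
mkdir -p pics; cat > h.py <<'E'
import numpy as np,cv2
from cell import env,viewer
from scipy.spatial.transform import Rotation as R
def shot(n):
    o=env.get_obs(); im,d=viewer.read_camera(n); c=viewer.calibration(n)
    K=np.array(c['K'])
    if n=='wrist':
        T=np.eye(4);T[:3,:3]=R.from_euler('xyz',o['tool_rot'],degrees=True).as_matrix();T[:3,3]=o['tool_pos'];T=T@np.array(c['hand_eye'])
    else: T=np.array(c['T'])
    return np.array(im),np.array(d),K,T,c
def cloud(d,K,T):
    v,u=np.mgrid[:d.shape[0],:d.shape[1]]
    p=np.stack([(u-K[0,2])/K[0,0]*d,-(v-K[1,2])/K[1,1]*d,-d],-1)
    w=p@T[:3,:3].T+T[:3,3]; w[d==0]=np.nan
    return w
E
python3 - <<'E'
from h import *
print(env.get_obs())
for n in('top','side'):
    im,d,K,T,c=shot(n); cv2.imwrite(f'pics/{n}0.png',im); np.save(f'/tmp/{n}.npy',cloud(d,K,T)); print(n,c)
print(viewer.calibration('wrist'))
E
```

```text
{'time_s': 0.0, 'qpos': array([-70.75327722,  18.43875806,  -4.01700339,  83.17341867,
         1.29430194,  78.53856148,  -3.26024743]), 'joint_velocities': array([-0.03551865,  0.07603622, -0.02911273,  0.03915964,  0.02145744,
        0.00037821,  0.0024041 ]), 'effort': array([-4.84288521e-04, -4.91303623e+01, -4.04192191e-01, -3.12518585e+01,
       -6.37948955e-02,  4.42772184e-02,  1.90693208e-04]), 'tool_pos': array([0.20545497, 0.61613353, 0.22947808]), 'tool_rot': array([-1.79894467e+02,  4.41553946e-03,  1.61564008e+02]), 'force': array([-0.00532517,  0.02144652,  0.60077104]), 'wrist_torque': array([ 0.03398908,  0.01600869, -0.00058308]), 'grasp_force': 0.0, 'grip_width': 0.08706870160848577}
top {'K': array([[424.97950569,   0.        , 286.11510874],
       [  0.        , 424.97950569, 204.92194682],
       [  0.        ,   0.        ,   1.        ]]), 'T': array([[-4.41410051e-04,  9.86259299e-01, -1.65204116e-01,
         3.24326538e-01],
       [-9.99862201e-01,  2.30622726e-03,  1.64395862e-02,
        -3.26986091e-02],
       [ 1.65946930e-02,  1.65188607e-01,  9.
[... 358 characters left out ...]

       [-0.02335473, -0.59814243,  0.80104943,  0.67733984],
       [ 0.0142698 ,  0.80098691,  0.59851178,  0.66439672],
       [ 0.        ,  0.        ,  0.        ,  1.        ]])}
{'K': array([[341.68957867,   0.        , 282.03252309],
       [  0.        , 341.68957867, 204.95843664],
       [  0.        ,   0.        ,   1.        ]]), 'hand_eye': array([[ 2.09229555e-04,  9.54776601e-01,  2.97324062e-01,
         8.26127460e-02],
       [ 9.99998692e-01,  2.77060538e-04, -1.59341359e-03,
        -4.93197515e-04],
       [-1.60373077e-03,  2.97324007e-01, -9.54775295e-01,
        -1.51516659e-01],
       [ 0.00000000e+00,  0.00000000e+00,  0.00000000e+00,
         1.00000000e+00]])}
```

View pics/top0.png

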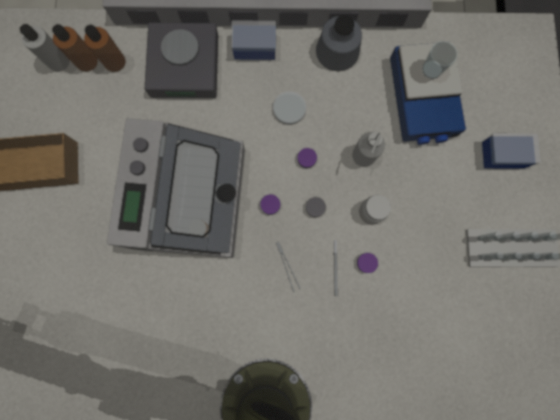

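View pics/side0.png

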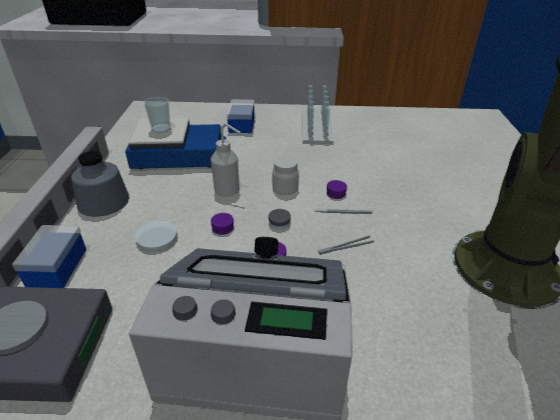

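```bash
python3 - <<'E'
from h import *
W=np.load('/tmp/top.npy'); S=np.load('/tmp/side.npy')
a=W.reshape(-1,3)
def circ(u,v,r,zlo,zhi,nm,A=W):
    p=A[v-r:v+r,u-r:u+r].reshape(-1,3); p=p[(p[:,2]>zlo)&(p[:,2]<zhi)]
    if len(p)==0: print(nm,'none');return
    c,rad=cv2.minEnclosingCircle((p[:,:2]*1000).astype(np.float32)); print(nm,len(p),'med',np.median(p,0).round(4),'mec',np.round(c,1),round(rad,1))
for u,v,nm,zl,zh in[(315,207,'dish',.018,.035),(375,208,'jar',.075,.095),(370,148,'wash',.08,.25),(226,192,'knob',.10,.25),(270,204,'p1',.018,.035),(307,158,'p2',.018,.035)]:
    circ(u,v,22,zl,zh,nm)
circ(279,218,16,.018,.035,'dishS',S); circ(286,175,26,.078,.095,'jarS',S)
# incubator: housing top at z=.182ff
for u,v in[(150,130),(120,240),(160,240),(160,135),(240,155),(235,250),(226,192),(190,190),(200,140),(230,170)]: print((u,v),W[v,u].round(4))
m=(a[:,2]>.172)&(a[:,2]<.192)&(a[:,0]>.2)&(a[:,0]<.75)&(a[:,1]>.1)&(a[:,1]<.5)
print(m.sum(),cv2.minAreaRect((a[m,:2]*1000).astype(np.float32)))
m=(a[:,2]>.06)&(a[:,2]<.24)&(a[:,0]>.2)&(a[:,0]<.75)&(a[:,1]>.05)&(a[:,1]<.5)
M=((W[...,2]>.05)&(W[...,0]>.25)&(W[...,0]<.7)&(W[...,1]>.05)&(W[...,1]<.5)).astype(np.uint8)
n,l,s,_=cv2.connectedComponentsWithStats(M);k=1+np.argmax(s[1:,4]);q=W[l==k]
print(s[k],cv2.minAreaRect((q[:,:2]*1000).astype(np.float32)))
# hatch plane fit
P=W[150:245,205:240].reshape(-1,3);P=P[(P[:,2]>.08)&(P[:,2]<.19)]
for _ in range(5):
    c=P.mean(0);n_=np.linalg.svd(P-c)[2][2];r=abs((P-c)@n_);P=P[r<max(.003,2*r.std())] 
print('plane',c,n_,len(P))
E
```

```text
dish 330 med [ 0.5087 -0.1308  0.0256] mec [ 509.1 -130.5] 27.8
jar 484 med [ 0.4989 -0.2832  0.0844] mec [ 499.1 -284.8] 31.7
wash 623 med [ 0.646  -0.2585  0.1151] mec [ 650.3 -262. ] 42.7
knob 1287 med [0.5263 0.1164 0.124 ] mec [530.6 113.1] 66.4
p1 328 med [ 0.5161 -0.0097  0.0257] mec [515.8  -9.6] 27.1
p2 316 med [ 0.6442 -0.1083  0.0256] mec [ 645.7 -109.2] 27.4
dishS 285 med [ 0.507  -0.1241  0.0242] mec [ 507.  -127.5] 28.4
jarS 267 med [ 0.497  -0.2782  0.083 ] mec [ 497.8 -281.9] 32.7
(150, 130) [0.6619 0.27   0.1847]
(120, 240) [0.4047 0.3254 0.1795]
(160, 240) [0.4047 0.2355 0.1804]
(160, 135) [0.6498 0.2461 0.1848]
(240, 155) [0.6324 0.0685 0.081 ]
(235, 250) [ 0.3935  0.0854 -0.0047]
(226, 192) [0.5222 0.094  0.1457]
(190, 190) [0.5266 0.1795 0.1469]
(200, 140) [0.6496 0.1593 0.1496]
(230, 170) [0.5854 0.09   0.1092]
6620 ((540.122314453125, 272.2308349609375), (142.4496612548828, 300.62249755859375), 85.21871185302734)
[  107   118   137   139 15398] ((534.2703857421875, 207.2749481201172), (272.8848876953125, 303.6604919433594), 85.21871185302734)
plane [0.51986094 0.11188984 0.11299902] [ 0.0359307   0.45018404 -0.8922126 ] 1923
```

arm_command(
  series=[
    [[-37,-31,-4],0.14],
    [[-74,-62,-8],0.28],
    [[-111,-93,-12],0.42],
    [[-148,-124,-16],0.56],
    [[-185,-155,-20],0.7],
  ],
  grip=-1,
)

```text
time_s: 0.6
tool_pos: [0.3327, 0.4091, 0.2503]
tool_rot: [-180.0, 0.0, 121.1]
force: [0.7, 0.6, 0.8]
grip_width: 0.0869
grasp_force: 0.0
```

arm_command(
  series=[
    [[-48,0,0],0.126],
    [[-96,0,0],0.252],
    [[-144,0,0],0.378],
    [[-192,-1,0],0.505],
    [[-240,-2,0],0.632],
  ],
)

```text
time_s: 1.1
tool_pos: [0.4561, 0.2034, 0.2504]
tool_rot: [-180.0, -0.0, 85.0]
force: [0.2, 0.7, 0.1]
grip_width: 0.087
grasp_force: 0.0
```

arm_command(
  series=[
    [[-36,25,0],0],
    [[-72,51,0],0],
    [[-108,77,0],0],
    [[-108,77,0],0],
    [[-108,77,0],0],
  ],
)

```text
time_s: 1.6
tool_pos: [0.5234, 0.0902, 0.2501]
tool_rot: [-179.9, 0.0, 85.1]
force: [-0.2, 1.7, -0.9]
grip_width: 0.087
grasp_force: 0.0
```

```bash
python3 - <<'E'
from h import *
o=env.get_obs();print(o['time_s'],o['tool_pos'],o['tool_rot'],o['force'],o['qpos'].round(1))
im,d,K,T,c=shot('wrist');cv2.imwrite('pics/w1.png',im);w=cloud(d,K,T);np.save('/tmp/w1.npy',w)
t=np.radians(85.3);X=np.array([np.cos(t),np.sin(t)]);Y=np.array([-X[1],X[0]])
r=w[...,:2]-[.534,.207];ix=r@X;iy=r@Y;z=w[...,2]
# dist above outer face plane in inc frame
n=np.array([-.5,.866]);h=(ix+.102)*-.5+(z-.1116)*.866
m=(h>.03)&(h<.045)&(abs(iy)<.06)&(ix<-.06)&(ix>-.17)
print(m.sum(),'h',np.median(h[m]),'ix',ix[m].min(),ix[m].max(),np.median(ix[m]),'iy',iy[m].min(),iy[m].max(),np.median(z[m]))
m=(abs(h)<.006)&(ix>-.12)&(ix<0)&(abs(iy)>.03)&(abs(iy)<.13);print('face h',m.sum(),np.nanmedian(h[m]))
E
```

```text
1.6 [0.52341562 0.09017956 0.25012528] [-1.79949999e+02  8.94334309e-03  8.50742961e+01] [-0.21843449  1.65704242 -0.89641488] [-39.2   3.   27.8  99.2  -1.5  78.1 -16.1]
1519 h 0.032954211698763905 ix -0.13512789048947413 -0.09714683596703516 -0.1144935579695404 iy -0.019269470026597593 0.02323155059123316 0.14240966951919704
face h 17317 -0.0037354388245109324
```

View pics/w1.png

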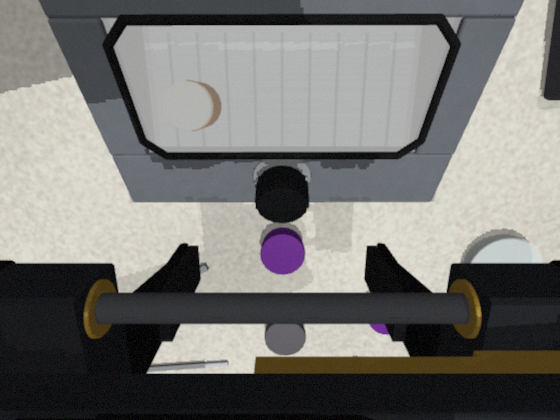

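arm_command(
  series=[
    [[6,-1,30],0],
    [[6,-1,60],0],
    [[6,-1,90],0],
    [[6,-1,110],0],
    [[6,-1,123],0],
  ],
)

```text
time_s: 2.15
tool_pos: [0.5211, 0.0992, 0.1256]
tool_rot: [-179.8, 0.0, 85.4]
force: [-0.1, -0.5, -0.0]
grip_width: 0.087
grasp_force: 0.0
```

arm_command(
  series=[
    [[0,0,0],0],
    [[0,0,0],0],
    [[0,0,0],0],
    [[0,0,0],0],
    [[0,0,0],0],
  ],
  grip=1,
  grip_force=40,
)

```text
time_s: 2.65
tool_pos: [0.5234, 0.0975, 0.1284]
tool_rot: [179.9, -0.0, 85.2]
force: [-1.0, 0.1, 0.0]
grip_width: 0.0551
grasp_force: 0.0
```

arm_command(
  series=[
    [[0,0,0],0],
    [[0,0,0],0],
    [[0,0,0],0],
    [[0,0,0],0],
    [[0,0,0],0],
  ],
)

```text
time_s: 3.15
tool_pos: [0.5236, 0.0973, 0.1279]
tool_rot: [179.9, -0.0, 85.2]
force: [2.8, 0.2, 1.8]
grip_width: 0.0412
grasp_force: 40.0
```

arm_command(
  series=[
    [[0,0,-1.5],0],
    [[0,0,-3],0],
    [[0,0,-5],0],
    [[0,0,-6],0],
    [[0,0,-7],0],
  ],
)

```text
time_s: 3.65
tool_pos: [0.5233, 0.0966, 0.1303]
tool_rot: [179.9, 0.1, 85.2]
force: [16.4, 0.7, -31.8]
grip_width: 0.0412
grasp_force: 39.9
```

arm_command(
  series=[
    [[0,0,7],0],
    [[0,0,7],0.1],
    [[0,0,7],0.25],
    [[0,0,7],0.4],
    [[0,0,7],0.5],
  ],
)

```text
time_s: 4.15
tool_pos: [0.524, 0.0985, 0.1279]
tool_rot: [179.9, -0.1, 56.5]
force: [8.7, -0.2, -1.1]
grip_width: 0.0434
grasp_force: 44.8
```

arm_command(
  series=[
    [[0,0,0],0.1],
    [[0,0,0],0.2],
    [[0,0,0],0.28],
    [[0,0,0],0.28],
    [[0,0,0],0.28],
  ],
)

```text
time_s: 4.65
tool_pos: [0.5232, 0.0967, 0.1289]
tool_rot: [-180.0, -0.0, 40.6]
force: [1.3, -4.2, 6.5]
grip_width: 0.0453
grasp_force: 46.1
```

```bash
python3 - <<'E'
from h import *
o=env.get_obs();print(o['time_s'],o['tool_pos'],o['tool_rot'],o['force'],o['wrist_torque'])
im,d,K,T,c=shot('wrist');cv2.imwrite('pics/w2.png',im)
E
```

```text
4.65 [0.52322264 0.09673117 0.12888791] [-1.79999354e+02 -1.93138665e-02  4.05730287e+01] [ 1.3001705  -4.16375498  6.48258344] [0.26948235 0.80039158 0.62463969]
```

View pics/w2.png

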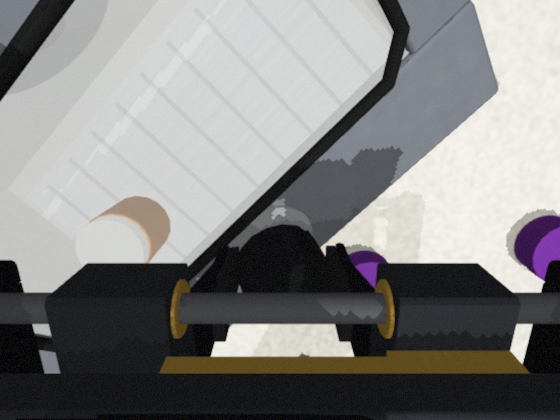

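arm_command(
  series=[
    [[0,0,0],0],
    [[0,0,0],0],
    [[0,0,0],0],
    [[0,0,0],-0.14],
    [[0,0,0],-0.28],
  ],
  grip=-0.4,
)

```text
time_s: 5.2
tool_pos: [0.5239, 0.0967, 0.1286]
tool_rot: [179.9, -0.1, 56.8]
force: [-0.1, 0.0, 1.1]
grip_width: 0.0605
grasp_force: 0.6
```

arm_command(
  series=[
    [[0,0,0],-0.14],
    [[0,0,0],-0.28],
    [[0,0,0],-0.42],
    [[0,0,0],-0.5],
    [[0,0,0],-0.5],
  ],
)

```text
time_s: 5.7
tool_pos: [0.522, 0.0975, 0.1272]
tool_rot: [-179.9, 0.0, 85.3]
force: [-0.2, -0.4, -0.3]
grip_width: 0.0606
grasp_force: 0.0
```

arm_command(
  series=[
    [[0,0,0],0],
    [[0,0,0],0],
    [[0,0,0],0],
    [[0,0,0],0],
    [[0,0,0],0],
  ],
  grip=1,
  grip_force=40,
)

```text
time_s: 6.2
tool_pos: [0.5235, 0.0973, 0.1276]
tool_rot: [179.9, -0.0, 85.2]
force: [3.8, -0.9, -2.5]
grip_width: 0.0412
grasp_force: 40.0
```

arm_command(
  series=[
    [[0,0,0],0],
    [[0,0,-2],0],
    [[0,0,-4],0],
    [[0,0,-6],0],
    [[0,0,-7],0],
  ],
)

```text
time_s: 6.7
tool_pos: [0.5233, 0.0955, 0.1332]
tool_rot: [179.9, 0.2, 85.2]
force: [7.9, -1.9, -10.9]
grip_width: 0.0413
grasp_force: 40.0
```

arm_command(
  series=[
    [[-4,0,-6],0],
    [[-6,0,-20],0],
    [[-7,0,-34],0],
    [[-7,0,-48],0],
    [[-6,0,-62],0],
  ],
  grip_force=30,
)

```text
time_s: 7.2
tool_pos: [0.5228, 0.0896, 0.1956]
tool_rot: [180.0, 0.2, 85.2]
force: [6.9, -1.2, -9.2]
grip_width: 0.0414
grasp_force: 30.0
```

arm_command(
  series=[
    [[2,0,-14],0],
    [[6,0,-28],0],
    [[10,0,-41],0],
    [[16,0,-54],0],
    [[23,0,-66],0],
  ],
)

```text
time_s: 7.7
tool_pos: [0.5246, 0.1107, 0.2613]
tool_rot: [-180.0, 0.3, 85.1]
force: [5.3, -4.9, -8.4]
grip_width: 0.0415
grasp_force: 30.0
```

arm_command(
  series=[
    [[8,0,-11],0],
    [[17,0,-22],0],
    [[26,0,-31],0],
    [[35,0,-39],0],
    [[42,0,-44],0],
  ],
)

```text
time_s: 8.2
tool_pos: [0.528, 0.1503, 0.3061]
tool_rot: [-179.9, 0.5, 84.9]
force: [2.2, -11.2, -1.6]
grip_width: 0.0415
grasp_force: 30.0
```

arm_command(
  series=[
    [[12,0,-8],0],
    [[24,0,-15],0],
    [[35,0,-20],0],
    [[46,0,-24],0],
    [[58,0,-27],0],
  ],
)

```text
time_s: 8.7
tool_pos: [0.533, 0.2083, 0.3344]
tool_rot: [-180.0, 0.4, 84.9]
force: [-1.5, -8.6, 4.2]
grip_width: 0.0407
grasp_force: 30.0
```

arm_command(
  series=[
    [[8,0,-1],0],
    [[16,0,-2],0],
    [[24,0,-3],0],
    [[32,0,-4],0],
    [[38,0,-4],0],
  ],
)

```text
time_s: 9.2
tool_pos: [0.5364, 0.2481, 0.3393]
tool_rot: [179.9, 0.2, 85.0]
force: [-0.4, -7.0, 6.6]
grip_width: 0.0408
grasp_force: 30.0
```

```bash
python3 - <<'E'
from h import *
o=env.get_obs();print(o['time_s'],o['tool_pos'],o['tool_rot'],o['force'],o['wrist_torque'])
im,d,K,T,c=shot('side');cv2.imwrite('pics/s2.png',im)
E
```

```text
9.2 [0.53635777 0.24810645 0.33933436] [179.93448803   0.24597985  85.02776619] [-0.44750599 -7.03598461  6.60251631] [-1.84431804  0.21422223  0.01952958]
```

View pics/s2.png

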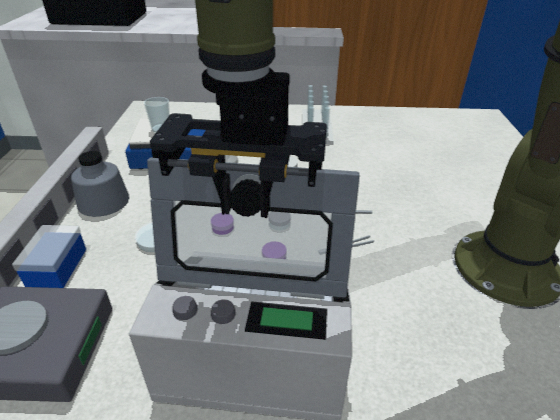

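arm_command(
  series=[
    [[1,0,0],0],
    [[2,0,0],0],
    [[3,0,0],0],
    [[4,0,0],0],
    [[5,0,0],0],
  ],
)

```text
time_s: 9.75
tool_pos: [0.5367, 0.2529, 0.3393]
tool_rot: [179.9, 0.2, 85.0]
force: [-0.3, -5.8, 6.7]
grip_width: 0.0407
grasp_force: 30.0
```

arm_command(
  series=[
    [[1,0,0],0],
    [[2,0,0],0],
    [[3,0,1],0],
    [[4,0,1],0],
    [[5,0,1],0],
  ],
)

```text
time_s: 10.25
tool_pos: [0.5372, 0.2583, 0.339]
tool_rot: [179.9, 0.2, 85.0]
force: [-0.7, -6.1, 8.6]
grip_width: 0.041
grasp_force: 30.0
```

arm_command(
  series=[
    [[1,0,0],0],
    [[2,0,0],0],
    [[3,0,1],0],
    [[4,0,1],0],
    [[5,0,1],0],
  ],
)

```text
time_s: 10.75
tool_pos: [0.5374, 0.2586, 0.3387]
tool_rot: [180.0, 0.5, 84.8]
force: [-5.7, -15.3, 14.5]
grip_width: 0.0408
grasp_force: 30.0
```

```bash
python3 - <<'E'
from h import *
im,d,K,T,c=shot('side');w=cloud(d,K,T)
t=np.radians(85.3);X=np.array([np.cos(t),np.sin(t)]);Y=np.array([-X[1],X[0]])
r=w[...,:2]-[.534,.207];ix=r@X;iy=r@Y;z=w[...,2]
m=(abs(iy)>.11)&(abs(iy)<.135)&(z>.21)&(z<.36)&(abs(ix-.02)<.08)
p=np.polyfit(z[m],ix[m],1);print(m.sum(),p,'elev',90+np.degrees(np.arctan(p[0])), 'x at .25',np.polyval(p,.25))
E
```

```text
3361 [-0.19874753  0.0842286 ] elev 78.75908507840569 x at .25 0.034541718144454725
```

arm_command(
  series=[
    [[-4,0,0],0],
    [[-4,0,0],0],
    [[-4,0,0],0],
    [[-4,0,0],0],
    [[-4,0,0],0],
  ],
  grip=-1,
)

```text
time_s: 11.3
tool_pos: [0.5363, 0.2635, 0.3351]
tool_rot: [-180.0, 0.0, 85.3]
force: [0.5, 0.4, -0.8]
grip_width: 0.073
grasp_force: 0.0
```

arm_command(
  series=[
    [[0,0,-5],0],
    [[0,0,-25],0],
    [[0,0,-50],0],
    [[0,0,-80],0],
    [[0,0,-105],0],
  ],
)

```text
time_s: 11.8
tool_pos: [0.5366, 0.263, 0.4425]
tool_rot: [179.9, -0.0, 85.3]
force: [-0.1, 0.4, 0.3]
grip_width: 0.0869
grasp_force: 0.0
```

arm_command(
  series=[
    [[-40,0,0],0],
    [[-85,0,0],0],
    [[-130,0,0],0],
    [[-175,0,0],0],
    [[-200,0,0],0],
  ],
)

```text
time_s: 12.3
tool_pos: [0.5198, 0.0587, 0.4417]
tool_rot: [179.9, 0.0, 85.0]
force: [0.7, 0.2, 0.2]
grip_width: 0.0868
grasp_force: 0.0
```

```bash
python3 - <<'E'
from h import *
o=env.get_obs();print(o['time_s'],o['tool_pos'],o['tool_rot'],o['qpos'].round(1))
im,d,K,T,c=shot('wrist');cv2.imwrite('pics/w3.png',im);np.save('/tmp/w3.npy',cloud(d,K,T))
im,d,K,T,c=shot('side');w=cloud(d,K,T)
t=np.radians(85.3);X=np.array([np.cos(t),np.sin(t)]);Y=np.array([-X[1],X[0]])
r=w[...,:2]-[.534,.207];ix=r@X;iy=r@Y;z=w[...,2]
m=(abs(iy)>.11)&(abs(iy)<.135)&(z>.21)&(z<.36)&(abs(ix-.02)<.08)
p=np.polyfit(z[m],ix[m],1);print('elev',90+np.degrees(np.arctan(p[0])))
E
```

```text
12.3 [0.51976165 0.05871365 0.44169412] [1.79907509e+02 2.12548924e-03 8.49501892e+01] [-37.7   1.2  29.2  79.4  -0.6  99.5 -13.7]
elev 78.74539102607761
```

View pics/w3.png

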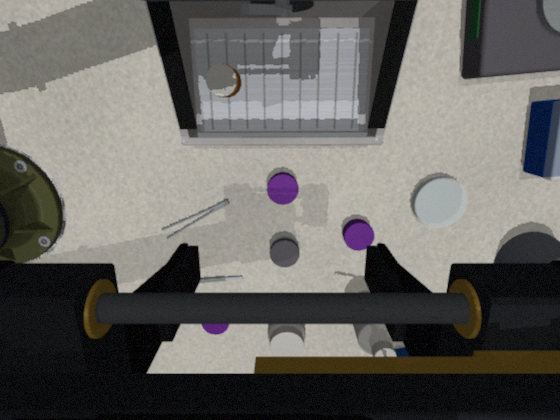

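```bash
python3 - <<'E'
from h import *
w=np.load('/tmp/w3.npy')
t=np.radians(85.3);X=np.array([np.cos(t),np.sin(t)]);Y=np.array([-X[1],X[0]])
r=w[...,:2]-[.534,.207];ix=r@X*1000;iy=r@Y*1000;z=w[...,2]*1000
def st(m,n):
    print(n,m.sum(),'ix',np.percentile(ix[m],[1,50,99]).round(1),'iy',np.percentile(iy[m],[1,50,99]).round(1),'z',np.percentile(z[m],[5,50,95]).round(1),'w',np.median(w[m],0).round(4),np.round(cv2.minEnclosingCircle((w[m][:,:2]*1000).astype(np.float32)),1) if 0 else cv2.minEnclosingCircle((w[m][:,:2]*1000).astype(np.float32)))
b=np.zeros(z.shape,bool)
def box(u0,u1,v0,v1):
    k=b.copy();k[v0:v1,u0:u1]=True;return k
st(box(195,245,60,102)&(z>70),'jar cap')
st(box(265,303,235,268)&(z>18)&(z<35),'dish')
st(box(300,360,85,120),'tray')
st(box(180,385,125,146)&(z>70)&(z<95),'frontwall')
for v in range(118,150,3): print(v,ix[v,250].round(1),z[v,250].round(1))
E
```

```text
jar cap 857 ix [-61.1 -39.9 -20. ] iy [ 65.2  85.4 106.5] z [73.  82.1 83.7] w [0.4455 0.1738 0.0821] ((444.4585266113281, 173.8570556640625), 22.600496292114258)
dish 652 ix [-360.8 -334.5 -309.6] iy [-28.1  -2.5  23.1] z [20.7 22.6 24.2] w [ 0.5085 -0.127   0.0226] ((508.4728698730469, -127.82141876220703), 27.62775421142578)
tray 2100 ix [nan nan nan] iy [nan nan nan] z [nan nan nan] w [nan nan nan] ((602.31884765625, 128.78778076171875), 54.26368713378906)
frontwall 2883 ix [-131.3 -120.7 -103.4] iy [-145.8    3.3  148.5] z [77.2 79.3 85.1] w [0.5201 0.087  0.0793] ((522.5825805664062, 87.0112533569336), 150.2061309814453)
118 -95.7 30.1
121 -100.4 29.8
124 -105.1 29.2
127 -109.7 30.8
130 -114.7 28.2
133 -114.6 80.8
136 -119.2 78.5
139 -123.6 78.7
142 -128.0 78.3
145 -142.7 -2.6
148 -147.9 -2.7
```

arm_command(
  series=[
    [[-40,1,0],0],
    [[-80,2,10],0],
    [[-120,3,30],0],
    [[-155,4,60],0],
    [[-187,5,90],0],
  ],
)

```text
time_s: 12.9
tool_pos: [0.5099, -0.1241, 0.3503]
tool_rot: [179.9, -0.0, 85.3]
force: [0.5, -0.4, 0.2]
grip_width: 0.0867
grasp_force: 0.0
```

arm_command(
  series=[
    [[0,0,48],0],
    [[0,0,96],0],
    [[0,0,144],0],
    [[0,0,192],0],
    [[0,0,230],0],
  ],
)

```text
time_s: 13.4
tool_pos: [0.509, -0.1218, 0.118]
tool_rot: [-179.9, -0.0, 85.3]
force: [-1.2, 0.0, 0.4]
grip_width: 0.0871
grasp_force: 0.0
```

arm_command(
  series=[
    [[0,0,20],0],
    [[0,0,40],0],
    [[0,0,60],0],
    [[0,0,60],0],
    [[0,0,60],0],
  ],
)

```text
time_s: 13.9
tool_pos: [0.51, -0.1227, 0.0608]
tool_rot: [-180.0, 0.0, 85.3]
force: [-0.1, -0.6, -0.1]
grip_width: 0.087
grasp_force: 0.0
```

arm_command(
  series=[
    [[-6,-1,0],0],
    [[-6,-1,16],0],
    [[-6,-1,32],0],
    [[-6,-1,43],0],
    [[-6,-1,49],0],
  ],
)

```text
time_s: 14.4
tool_pos: [0.5082, -0.1293, 0.0114]
tool_rot: [180.0, -0.0, 85.2]
force: [-0.6, -0.2, -0.4]
grip_width: 0.0872
grasp_force: 0.0
```

arm_command(
  series=[
    [[0,0,0],0],
    [[0,0,0],0],
    [[0,0,0],0],
    [[0,0,0],0],
    [[0,0,0],0],
  ],
  grip=1,
  grip_force=12,
)

```text
time_s: 14.9
tool_pos: [0.5083, -0.1292, 0.0119]
tool_rot: [180.0, -0.0, 85.3]
force: [0.4, 0.4, 0.5]
grip_width: 0.0554
grasp_force: 0.7
```

arm_command(
  series=[
    [[0,0,0],0],
    [[0,0,0],0],
    [[0,0,0],0],
    [[0,0,0],0],
    [[0,0,0],0],
  ],
)

```text
time_s: 15.4
tool_pos: [0.5084, -0.1292, 0.0119]
tool_rot: [180.0, -0.0, 85.2]
force: [-1.3, 1.1, 5.2]
grip_width: 0.0546
grasp_force: 12.0
```

arm_command(
  series=[
    [[0,0,-15],0],
    [[0,0,-45],0],
    [[0,0,-80],0],
    [[0,0,-115],0],
    [[0,0,-140],0],
  ],
)

```text
time_s: 15.9
tool_pos: [0.5085, -0.1297, 0.1543]
tool_rot: [179.9, -0.0, 85.2]
force: [1.0, 0.8, -0.6]
grip_width: 0.0547
grasp_force: 12.0
```

arm_command(
  series=[
    [[25,-1,0],0],
    [[60,-2,0],0],
    [[100,-3,0],0],
    [[140,-4,0],0],
    [[175,-5,0],0],
  ],
)

```text
time_s: 16.4
tool_pos: [0.5173, 0.0476, 0.1521]
tool_rot: [180.0, -0.0, 85.3]
force: [0.1, -1.0, -0.8]
grip_width: 0.0541
grasp_force: 12.0
```

arm_command(
  series=[
    [[30,-1,0],0],
    [[60,-2,0],0],
    [[80,-2,0],0],
    [[87,-2,0],0],
    [[87,-2,0],0],
  ],
)

```text
time_s: 16.9
tool_pos: [0.5226, 0.1329, 0.1517]
tool_rot: [-180.0, 0.0, 85.3]
force: [-0.3, -0.4, -1.3]
grip_width: 0.0549
grasp_force: 12.0
```

```bash
python3 - <<'E'
from h import *
o=env.get_obs();print(o['time_s'],o['tool_pos'],o['tool_rot'],o['force'],o['grip_width'],o['grasp_force'])
im,d,K,T,c=shot('side');cv2.imwrite('pics/s3.png',np.hstack([im[:, 60:420],viewer.read_camera('top')[0][60:300,80:440].repeat(1,0) if 0 else np.vstack([viewer.read_camera('top')[0][60:300,80:440],np.zeros((180,360,3),np.uint8)])]))
E
```

```text
16.9 [0.52263507 0.13291715 0.15169259] [-1.79999995e+02  2.79066611e-02  8.53284918e+01] [-0.32442369 -0.39530442 -1.30924728] 0.05493624225005844 11.999955663923174
```

View pics/s3.png

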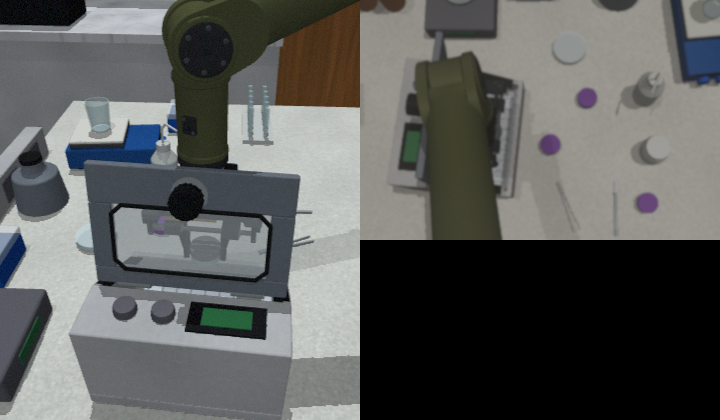

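```bash
python3 - <<'E'
from h import *
im,d,K,T,c=shot('side');w=cloud(d,K,T)
t=np.radians(85.3);X=np.array([np.cos(t),np.sin(t)]);Y=np.array([-X[1],X[0]])
r=w[...,:2]-[.534,.207];ix=r@X*1000;iy=r@Y*1000;z=w[...,2]*1000
a=(abs(iy)<150)&(ix>-200)&(ix<100)&(z>376)
for lo in range(376,640,20):
    m=a&(z>=lo)&(z<lo+20)
    if m.sum()>5: print(lo,m.sum(),'ix',np.percentile(ix[m],[1,50,99]).round(0),'iy',np.percentile(iy[m],[1,99]).round(0))
m=(abs(iy)<130)&(z>360)&(z<376)&(ix>-20)&(ix<40);print('edge',np.percentile(ix[m],[1,99]),z[m].max())
E
```

```text
376 636 ix [-73. -44. -39.] iy [-27.  41.]
396 674 ix [-71. -43. -28.] iy [-27.  41.]
416 743 ix [-70. -44. -36.] iy [-27.  41.]
436 781 ix [-76. -45. -39.] iy [-27.  41.]
456 690 ix [-72. -42. -30.] iy [-30.  43.]
476 1017 ix [-54. -33. -23.] iy [-18.  71.]
496 1721 ix [-88. -35. -22.] iy [-43.  99.]
516 2474 ix [-95. -45. -22.] iy [-42. 139.]
536 3036 ix [-102.  -54.  -26.] iy [-33. 147.]
556 743 ix [-80. -53. -37.] iy [ 15. 148.]
edge [-0.4456734  36.51898605] 373.0757158524208
```

arm_command(
  series=[
    [[0,0,20],0],
    [[0,0,45],0],
    [[0,0,70],0],
    [[0,0,90],0],
    [[0,0,98],0],
  ],
)

```text
time_s: 17.55
tool_pos: [0.5215, 0.1304, 0.0518]
tool_rot: [-179.8, 0.1, 85.1]
force: [-0.0, -0.1, -1.0]
grip_width: 0.0546
grasp_force: 12.0
```

arm_command(
  series=[
    [[0,0,1],0],
    [[0,0,2],0],
    [[0,0,3],0],
    [[0,0,4],0],
    [[0,0,5],0],
  ],
)

```text
time_s: 18.05
tool_pos: [0.5233, 0.1327, 0.0492]
tool_rot: [179.9, -0.0, 85.3]
force: [0.2, 0.9, -1.4]
grip_width: 0.0546
grasp_force: 12.0
```

arm_command(
  series=[
    [[0,0,0.5],0],
    [[0,0,1],0],
    [[0,0,1.5],0],
    [[0,0,2],0],
    [[0,0,2],0],
  ],
)

```text
time_s: 18.55
tool_pos: [0.5228, 0.1325, 0.0465]
tool_rot: [-180.0, 0.0, 85.2]
force: [-0.2, -0.1, -1.0]
grip_width: 0.0548
grasp_force: 12.0
```

arm_command(
  series=[
    [[0,0,0.5],0],
    [[0,0,1],0],
    [[0,0,1.5],0],
    [[0,0,1.5],0],
    [[0,0,1.5],0],
  ],
)

```text
time_s: 19.05
tool_pos: [0.5229, 0.1325, 0.0451]
tool_rot: [180.0, -0.0, 85.2]
force: [-0.5, -1.1, -1.3]
grip_width: 0.0546
grasp_force: 12.0
```

arm_command(
  series=[
    [[0,0,0.5],0],
    [[0,0,1],0],
    [[0,0,1],0],
    [[0,0,1],0],
    [[0,0,1],0],
  ],
)

```text
time_s: 19.55
tool_pos: [0.5229, 0.1325, 0.0449]
tool_rot: [-180.0, -0.0, 85.2]
force: [-3.3, -1.1, 6.5]
grip_width: 0.0543
grasp_force: 12.0
```

arm_command(
  series=[
    [[0,0,0],0],
    [[0,0,0],0],
    [[0,0,0],0],
    [[0,0,0],0],
    [[0,0,0],0],
  ],
  grip=-0.6,
)

```text
time_s: 20.05
tool_pos: [0.5228, 0.1325, 0.044]
tool_rot: [-180.0, 0.0, 85.2]
force: [0.8, -1.0, -0.3]
grip_width: 0.0692
grasp_force: 0.0
```

arm_command(
  series=[
    [[0,0,-6],0],
    [[0,0,-20],0],
    [[0,0,-45],0],
    [[0,0,-80],0],
    [[0,0,-110],0],
  ],
)

```text
time_s: 20.55
tool_pos: [0.5233, 0.1324, 0.1569]
tool_rot: [179.9, -0.1, 85.2]
force: [0.5, 0.6, 0.9]
grip_width: 0.0695
grasp_force: 0.0
```

arm_command(
  series=[
    [[-20,0,-15],0],
    [[-50,0,-50],0],
    [[-80,0,-90],0],
    [[-100,0,-130],0],
    [[-110,0,-160],0],
  ],
)

```text
time_s: 21.05
tool_pos: [0.5135, 0.0183, 0.3172]
tool_rot: [179.9, -0.0, 84.9]
force: [-0.3, 0.8, -0.3]
grip_width: 0.0697
grasp_force: 0.0
```

```bash
python3 - <<'E'
from h import *
o=env.get_obs();print(o['time_s'],o['tool_pos'],o['force'],o['grip_width'])
im,d,K,T,c=shot('wrist');cv2.imwrite('pics/w4.png',im);w=cloud(d,K,T)
t=np.radians(85.3);X=np.array([np.cos(t),np.sin(t)]);Y=np.array([-X[1],X[0]])
def f(w):
    r=w[...,:2]-[.534,.207];return r@X*1000,r@Y*1000,w[...,2]*1000
ix,iy,z=f(w)
m=(ix>-125)&(ix<-30)&(abs(iy)<45)&(z>46)&(z<65);print('dish',m.sum(),ix[m].min(),ix[m].max(),iy[m].min(),iy[m].max(),np.percentile(z[m],[5,50,95]))
m=(ix>-80)&(ix<5)&(iy>55)&(iy<120)&(z>72)&(z<95);print('jar',m.sum(),np.median(ix[m]),np.median(iy[m]))
im,d,K,T,c=shot('side');ix,iy,z=f(cloud(d,K,T))
m=(abs(iy)>.11e3)&(abs(iy)<.135e3)&(z>210)&(z<360)&(abs(ix-20)<80)
p=np.polyfit(z[m],ix[m],1);print('elev',90+np.degrees(np.arctan(p[0])))
E
```

```text
21.05 [0.51346402 0.01829678 0.31717945] [-0.31958934  0.78899195 -0.3065688 ] 0.06974867720035915
dish 1957 -102.1864147750404 -47.57699904410886 -21.834991086741052 32.43137730560818 [54.87334445 56.22192309 57.62149352]
jar 1659 -40.9506504908419 86.15312050442887
elev 78.74142295111912
```

View pics/w4.png

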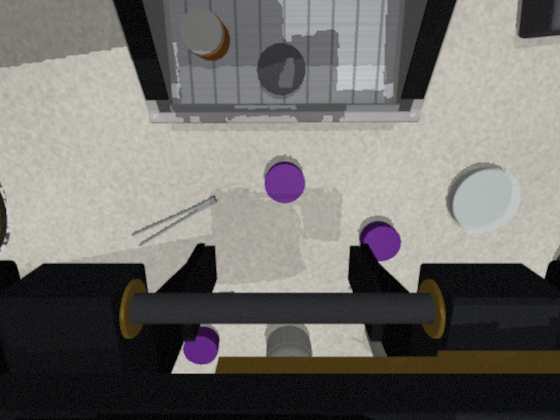

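The dish at (281,68) lies flat on the tray beside the amber jar at (205,35). The jar has not moved, and the hatch still stands at its stop. The robot is clear of everything, so I am handing in.

```bash
python3 -c "
from cell import env;print(env.sign_off())"
```

```text
the job is handed in; nothing more can be done
None
```

The hatch was latched when I tried it, and about an eighth of a turn (45°) of the knob, not the full quarter turn asked, freed it; it now stands fully open at its stop with the dish flat on the tray beside the unmoved amber jar, and the job was handed in at about 21 s.

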